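Clip a spice jar into the pantry door board

TASK

The spice jar lying on the wooden rest belongs in the one empty holder of the clip board. Lay it in with its lid the same way as its neighbours (base towards the end stop) and press it down until both pairs of spring fingers snap round it and it sits fully home. Then slide it along in the clips until its base has pressed in the end stop's sprung rubber buffer, so that it cannot rattle, and let go. Go by feel: it is glass, so press no harder than the clips and the buffer ask, and leave the other jars as they are.

Things in the scene. Friction and masses are not known exactly. Their poses are not given: they have to be found in the camera images.
- jar: Spice jar to be clipped in: glass, gold lid, lying on its side on the wooden rest, axis level and 28.5 mm above the counter. 106 mm long: glass body 40 mm in diameter, 85 mm long, then the lid, 41 mm in diameter, 21 mm long. Weighs 75 to 155 g. Origin: centre of its base. z runs along the axis from base to lid (at the start roughly towards the robot).
- jar_rest: Low wooden rest, fixed on the counter, 156 mm wide: two cross rails 12 mm thick, their middles 56 mm apart, with two round scoops; the jar lies in one, the other is empty. The rails reach 20 mm up beside the jar. Between the rails (44 mm clear) both sides of the jar's body are free down to the counter. Origin: on the counter, in the middle; y along the rails, x along the jar.
- jar_left: Bystander: spice jar with a dark brown lid, 43 mm in diameter, 96 mm long, clipped in another holder. Origin: centre of its base; z from base to lid.
- jar_right: Bystander: second spice jar with a dark brown lid, same size as jar_left, clipped in the remaining holder. Origin: centre of its base; z from base to lid.
- holder_0: The empty holder, one of three side by side, 84 mm apart (it may be any of them), on a light wooden board 12 mm thick lying on the counter; fixed. Origin: on the board's top, between its two clips. x runs along the jar's place towards the end stop (roughly away from the robot), y across, z up. A bar 24 mm wide and 5 mm high joins the clips.
- mouth (a point): Middle of the mouth of the rear clip, 30 mm along x and 41 mm above the origin of holder_0; the front clip is the same at x = -24 mm. Each clip is a pair of upright steel spring fingers, 9 mm wide along x, 31 mm apart at the mouth, flared above it (tips 50 mm above the board, 50 mm apart). Between the two clips 45 mm are clear for gripper fingers.
- seat (a point): Where the jar's axis lies when it is fully home: 28 mm above the origin of holder_0. Coming from above, the jar meets the fingers 26 mm higher, needs a push of up to 15 to 25 N until its axis is 13 mm above this point, then snaps down onto a solid seat. The glass, not the lid, must lie in both clips: press it in with its base 35 to 38 mm along x from here, clear of the stop.
- stop_track_0: Slotted track, 36 x 22 x 5 mm, in line behind the empty holder. Origin: on the board under its middle, 60 mm along x from holder_0; same axes. On it the end stop is clamped, a plate 37 mm high with a round rubber buffer, 16 mm wide, on the jar's axis. Where it is clamped is not measured: the buffer's face is somewhere 42 to 54 mm along x from holder_0.
- stop_side (a point): Rear end of the track, 78 mm along x from holder_0, at the board's top. The stop's buffer is sprung: it gives 2 mm at 1.2 N per mm (2.4 N in all), solid behind; more than 6 N on it risks the glass. The clips drag on the sliding jar with a steady 4 to 12 N, different each time (more if it is pressed down meanwhile); the buffer adds to it. Let go, the clips hold the jar against the buffer.

How it is judged:
By the outcome, as a careful person would: the job done as asked, in the order asked, and still so for the second after the job is handed in, with the robot touching nothing.
It also fails if it takes over 72 s, if anything falls off the work surface, if the arm or the gripper's body presses on something with over 40 N, if the wrist force passes 120 N, or if a joint passes its speed limit or range.

ROBOT

A 6-joint arm with a two-finger parallel gripper is mounted at the origin on a cart in front of the work surface, level with it; the furniture and walls round the work are solid. World frame = base frame: x ahead of the robot, y to its left, z up, the work surface at z = 0. Lengths are in m, angles in rad, forces in N, time in s.
With the tool pointing down it reaches from about 0.325 to 0.9 m from the base axis. Payload 6.1 kg.
Tool frame: the origin (TCP) lies midway between the tips of the shut fingers; the grasp point (between the pads) lies 19 mm behind it; z points along the fingers, y is the line along which they close (so a half turn about z gives the same grasp; the last joint's range is limited). The gripper opens to 85 mm and grips with 20 to 120 N. Pads are 22 mm wide; open, the fingers measure 114 mm over their backs; the gripper's body (76 mm by 85 mm) begins 54 mm behind the grasp point. The pads swing forward as they close: fully open they stand 13 mm farther back than shut.
Start: joints at [1.204, 0.22, 1.526, -0, 1.395, -0.126], TCP at [0.149, 0.607, 0.231] pointing down, gripper open.
Joint ranges: [-2.98, 2.98], [-0.91, 2.08], [0.09, 2.57], [-1.24, 4.39], [0.2, 2.65], [-2.68, 2.68]. Speed limits (rad/s): [2.57, 2.57, 3.01, 3.14, 3.14, 3.14].

INTERFACE

Orientations are given as [roll, pitch, yaw] about the fixed x, y, z axes, in that order (R = Rz(yaw) Ry(pitch) Rx(roll)).
In Python, from plant import movep, move_l, set_joints, gripper_to, hold, inverse_kinematics, observe, get_image, get_calibration, Unreachable, job_done gives the robot as it stands. Calls block until the motion is done:
- movep(position, orientation): joint-space move of the TCP to a pose.
- move_l(position, feed=0.15, rotation=None, max_force=None): straight line of the TCP; rotation=None keeps the orientation; feed is the mean speed in m/s. With max_force (N) it stops when the force on the tool has changed by that much, and returns True; else False.
- set_joints(angles): joint-space move.
- gripper_to(opening, f_grip=None): finger opening in m; f_grip is the grip in N (None keeps the last); returns when the fingers have stopped.
- hold(seconds).
- inverse_kinematics(position, orientation): joint angles nearest the present ones, or None.
- observe(): the state.
- get_image(name): name is "scene" or "side" or "wrist"; returns (picture, depth): 384x512x3 uint8, red, green, blue; 384x512 float32, m along the optical axis (not along the pixel's ray), 0 where there is no reading.
- get_calibration(name): a dict with "intrinsics" (3x3 intrinsics, pixels), "world_from_camera" (4x4, takes a point from camera to world coordinates). Camera axes: x right, y down, z forward; pixel columns grow to the right and rows downward; lengths in m; the calibration is good to about 2 mm. A picture is of the moment at which its call begins: read the wrist's pose just before it. get_calibration takes no time and is no camera call; for the wrist camera it gives the pose at the moment of the call.
A pose or a line that the arm cannot do raises Unreachable and nothing moves.
- job_done(): hands the job in; it is judged then, once.
The state is a dict: "time_s": time; "q": joint angles; "joint_velocities": joint speeds; "joint_torque": joint torques, N m; "eef_pos": TCP position; "tcp_rot": TCP orientation; "ft_force": force on the tool from outside, world axes, zero at the start; "torque": the same for the moment, N m; "opening": finger opening in m; "grasp_force": force on a finger pad.
Only numpy, scipy, OpenCV 4.12 (cv2) and the standard library are available. Lean on these libraries where they do the work, as an engineer would, in place of code of your own. Each camera call takes 0.05 s, during which the arm holds its last target. There are 200 camera calls.

## Working session

There is one attempt and no reset: what is moved stays moved. The work goes in short steps, each a Python script; the robot and the scene stay as the last script left them, time stands still between calls to the robot, and variables do not carry over. Pictures are saved under pics/ and viewed, at most 10 in all, crops included, and the job is handed in when it is done.

```bash
ls; mkdir -p pics; python3 - <<'E'
from plant import *
import cv2,numpy as np
s=observe();print(s)
for n in("scene","side"):
    p,d=get_image(n);cv2.imwrite(f"pics/{n}0.png",p[:,:,::-1]);np.savez(f"{n}0.npz",p=p,d=d,**get_calibration(n));print(get_calibration(n))
E
```

```text
pics
{'time_s': 0.0, 'q': array([ 1.20388595e+00,  2.21205069e-01,  1.52761443e+00,  6.56891194e-06,
        1.39468633e+00, -1.26083237e-01]), 'joint_velocities': array([ 3.37552935e-04, -6.96589383e-04, -4.56919624e-04, -1.00170165e-03,
        6.16803602e-04,  4.85745108e-05]), 'joint_torque': array([-1.76507492e-03, -4.96916378e+01, -3.89385474e+01, -3.32481804e-04,
        1.14555086e-02,  1.07806798e-05]), 'eef_pos': array([0.14884084, 0.60640106, 0.23021052]), 'tcp_rot': array([-3.13969548e+00, -2.46994282e-04,  2.90076412e+00]), 'ft_force': array([ 0.20620969,  0.46317508, -0.15239848]), 'torque': array([ 0.01301749, -0.0142805 , -0.00153625]), 'grasp_force': 0.0, 'opening': 0.0855599414392311}
{'intrinsics': array([[370.9554431 ,   0.        , 256.40180849],
       [  0.        , 370.9554431 , 192.30776792],
       [  0.        ,   0.        ,   1.        ]]), 'world_from_camera': array([[ 0.56038878, -0.43416196,  0.70531398, -0.09675522],
       [-0.82806659, -0.31060003,  0.46672619, -0.44968391],
       [ 0.01643578, -0.84559506, -0.53357179,  0.495422  ],
       [ 0.        ,  0.        ,  0.        ,  1.        ]])}
{'intrinsics': array([[359.65692718,   0.        , 253.40033728],
       [  0.        , 359.65692718, 195.7619753 ],
       [  0.        ,   0.        ,   1.        ]]), 'world_from_camera': array([[-0.99940092, -0.00382791,  0.03439689,  0.48926057],
       [-0.02852294,  0.65400596, -0.75595148,  0.5888036 ],
       [-0.01960206, -0.75647971, -0.65372335,  0.62682457],
       [ 0.        ,  0.        ,  0.        ,  1.        ]])}
```

View pics/scene0.png

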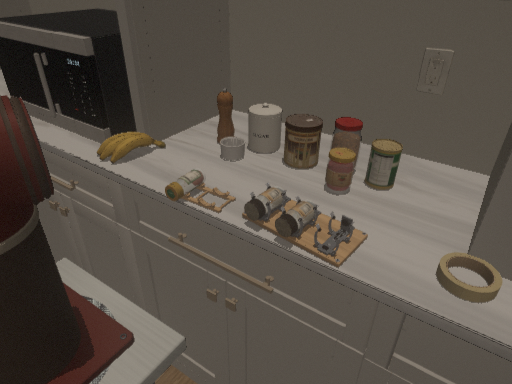

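View pics/side0.png

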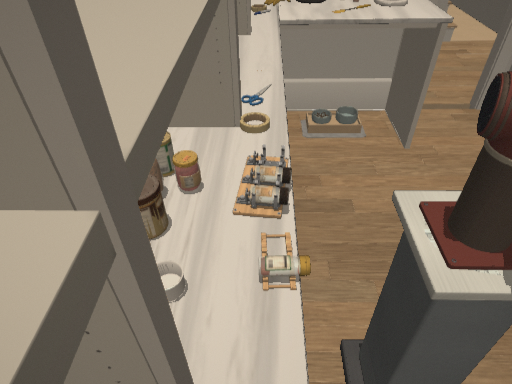

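The scene view shows the jar on its rest at (187,184), gold lid towards the robot at (174,190). The clip board is at (305,228) and its empty holder is the rightmost, at (335,237). The side view agrees: jar at (285,265), empty holder at the far end, (270,158). I'll look closer with the wrist camera.

```bash
cat > h.py <<'E'
from plant import *
import cv2,numpy as np
def ray(c,u,v):
    K=c["intrinsics"];T=c["world_from_camera"]
    d=T[:3,:3]@np.linalg.solve(K,[u,v,1.]);return T[:3,3],d
def onz(c,u,v,z):
    o,d=ray(c,u,v);return o+d*(z-o[2])/d[2]
def snap(n,tag):
    c=get_calibration(n);p,d=get_image(n);cv2.imwrite(f"pics/{tag}.png",p[:,:,::-1]);np.savez(f"{tag}.npz",p=p,d=d,**c);return c,p,d
E
python3 - <<'E'
from h import *
c=get_calibration("scene")
for u,v,z in((174,190,.03),(195,180,.03),(305,228,.012),(335,250,.012),(335,230,.04)):print(u,v,onz(c,u,v,z))
c=get_calibration("side")
for u,v,z in((305,266,.03),(265,265,.03),(265,205,.03),(270,160,.012)):print(u,v,onz(c,u,v,z))
w=get_calibration("wrist");s=observe();print(w, s["eef_pos"])
for xy in((.5,.2),(.5,-.1),(.5,0.)):
  for yaw in (np.pi,np.pi/2,-np.pi/2,0): print(xy,yaw,inverse_kinematics([*xy,.28],[np.pi,0,yaw]))
E
```

```text
174 190 [0.4137874  0.12128619 0.03      ]
195 180 [0.47738993 0.11267952 0.03      ]
305 228 [ 0.4846297  -0.19064227  0.012     ]
335 250 [ 0.45602938 -0.27214918  0.012     ]
335 230 [ 0.47985885 -0.2576735   0.04      ]
305 266 [0.40783037 0.11957663 0.03      ]
265 265 [0.49032537 0.11807422 0.03      ]
265 205 [ 0.49109047 -0.06673614  0.03      ]
270 160 [ 0.47721787 -0.28375695  0.012     ]
{'intrinsics': array([[327.19825607,   0.        , 254.14425677],
       [  0.        , 327.19825607, 196.78554555],
       [  0.        ,   0.        ,   1.        ]]), 'world_from_camera': array([[ 0.23761054,  0.92106074,  0.30852609,  0.06816325],
       [ 0.97135812, -0.2246019 , -0.07757184,  0.62646531],
       [-0.00215283,  0.31812121, -0.94804761,  0.37319013],
       [ 0.        ,  0.        ,  0.        ,  1.        ]])} [0.14883489 0.60645741 0.23028757]
(0.5, 0.2) 3.141592653589793 [ 0.23402658 -0.01602941  1.69040312  0.          1.46721894 -1.33676974]
(0.5, 0.2) 1.5707963267948966 [ 2.34026583e-01 -1.60294101e-02  1.69040312e+00 -4.44089210e-16
  1.46721894e+00  2.34026583
[... 167 characters left out ...]
.141592653589793 [-0.35215992 -0.08718957  1.75876322  0.          1.470019   -1.92295625]
(0.5, -0.1) 1.5707963267948966 [-0.35215992 -0.08718957  1.75876322  0.          1.470019   -0.35215992]
(0.5, -0.1) -1.5707963267948966 None
(0.5, -0.1) 0 [-3.52159922e-01 -8.71895656e-02  1.75876322e+00 -4.44089210e-16
  1.47001900e+00  1.21863640e+00]
(0.5, 0.0) 3.141592653589793 [-0.15785476 -0.11215955  1.78183844  0.          1.47191376 -1.72865108]
(0.5, 0.0) 1.5707963267948966 [-0.15785476 -0.11215955  1.78183844  0.          1.47191376 -0.15785476]
(0.5, 0.0) -1.5707963267948966 None
(0.5, 0.0) 0 [-1.57854758e-01 -1.12159549e-01  1.78183844e+00 -4.44089210e-16
  1.47191376e+00  1.41294157e+00]
```

```bash
python3 - <<'E'
from h import *
movep([.47,.12,.19],[np.pi,0,np.pi]);hold(.3);snap("wrist","w_jar")
movep([.47,-.26,.19],[np.pi,0,np.pi]);hold(.3);snap("wrist","w_hold")
s=observe();print(s["time_s"],s["eef_pos"],s["tcp_rot"])
E
```

```text
4.3167 [ 0.47027407 -0.25945087  0.19006958] [-3.14150011e+00  8.35034211e-05 -3.14055456e+00]
```

View pics/w_jar.png

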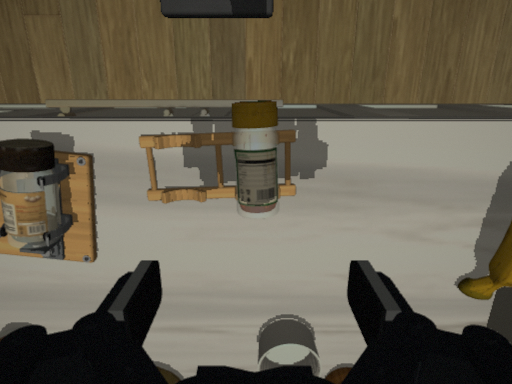

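View pics/w_hold.png

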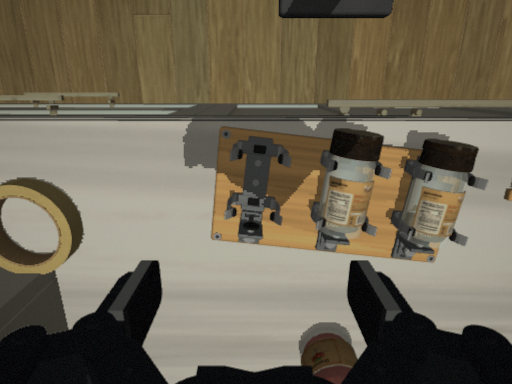

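The jar view shows the gold lid at (255,114), towards the robot, and the base at (258,212). The empty holder is at the left of the second view: front clip near (260,150), rear clip near (253,208), stop near (250,228). I'll zoom in on both.

```bash
python3 - <<'E'
import cv2,numpy as np
a=cv2.imread("pics/w_jar.png")[92:222,215:302];b=cv2.imread("pics/w_hold.png")[122:252,205:305]
f=lambda x,u0,v0:(lambda y:([cv2.putText(y,str(u0+i),(int(i*4.2),10),0,.35,(0,255,0)) or cv2.line(y,(int(i*4.2),12),(int(i*4.2),20),(0,255,0)) for i in range(0,x.shape[1],10)],[cv2.putText(y,str(v0+i),(0,int(i*4.2)+4),0,.35,(0,255,255)) for i in range(0,x.shape[0],10)],y)[2])(cv2.resize(cv2.convertScaleAbs(x,alpha=1.6,beta=20),None,fx=4.2,fy=4.2,interpolation=cv2.INTER_CUBIC))
cv2.imwrite("pics/zoom.png",np.hstack([f(a,215,92),f(b,205,122)]))
E
```

```text
Traceback (most recent call last):
ValueError: The truth value of an array with more than one element is ambiguous. Use a.any() or a.all()
```

```bash
cat > zoom.py <<'E'
import cv2
def zoom(p,u0,u1,v0,v1,k):
    y=cv2.resize(cv2.convertScaleAbs(p[v0:v1,u0:u1],alpha=1.6,beta=20),None,fx=k,fy=k,interpolation=cv2.INTER_CUBIC)
    for i in range(0,u1-u0,10):
        cv2.putText(y,str(u0+i),(int(i*k),10),0,.35,(0,255,0));cv2.line(y,(int(i*k),12),(int(i*k),20),(0,255,0))
    for i in range(10,v1-v0,10):
        cv2.putText(y,str(v0+i),(8,int(i*k)+4),0,.35,(0,255,255));cv2.line(y,(0,int(i*k)),(7,int(i*k)),(0,255,255))
    return y
E
python3 - <<'E'
import numpy as np
from zoom import *
cv2.imwrite("pics/zoom.png",np.hstack([zoom(cv2.imread("pics/w_jar.png"),215,302,92,222,4.2),zoom(cv2.imread("pics/w_hold.png"),205,305,122,252,4.2)]))
E
```

```text
(no output)
```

View pics/zoom.png

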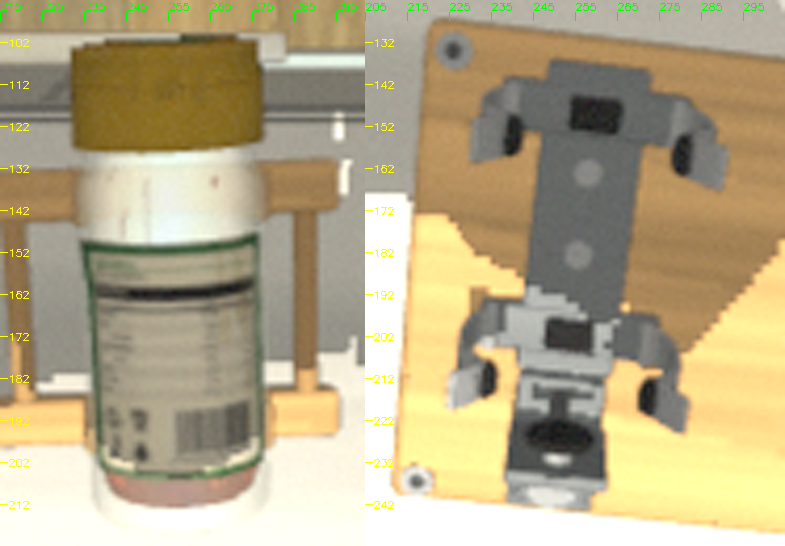

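```bash
python3 - <<'E'
from h import *
c=dict(np.load("w_jar.npz"));K=c["intrinsics"];T=c["world_from_camera"]
def pts(c):
    v,u=np.mgrid[:384,:512];d=c["d"];K=c["intrinsics"];T=c["world_from_camera"]
    P=np.stack([(u-K[0,2])/K[0,0]*d,(v-K[1,2])/K[1,1]*d,d],-1);return P@T[:3,:3].T+T[:3,3]
P=pts(c);s=(slice(98,216),slice(222,290))
print("counter z",np.median(P[280:300,150:200,2]) , np.median(P[230:250,150:220,2]))
for a,b in((102,126),(130,145),(150,195)):
    Q=P[a:b,222:290].reshape(-1,3);Q=Q[(Q[:,2]>.03)&(Q[:,2]<.07)];print(a,len(Q),Q.mean(0),Q[:,1].min(),Q[:,1].max(),Q[:,0].min(),Q[:,0].max(),np.percentile(Q[:,2],97))
print("ray: lid end, lid/glass, mid body",[onz(c,u,v,z).round(4) for u,v,z in((254.7,101.5,.049),(254.7,127.5,.0485),(254.7,115,.0285),(257.7,200,.0285))])
c=dict(np.load("w_hold.npz"));P=pts(c)
print("board z",np.median(P[235:240,275:300,2]))
for n,(u,v,z) in dict(b1=(260,149,.019),b2=(254,202,.019),r1=(258.4,163,.017),r2=(255.8,182.5,.017),buf=(251.5,226,.04)).items():print(n,onz(c,u,v,z).round(4),P[int(v),int(u)].round(4))
for n,(a,b,l,r) in dict(fl=(138,165,225,245),fr=(138,172,276,296),rl=(190,222,222,240),rr=(195,228,268,286)).items():
    Q=P[a:b,l:r].reshape(-1,3);m=(Q[:,2]>.054)&(Q[:,2]<.07);print(n,m.sum(),Q[m].mean(0).round(4),Q[m].min(0).round(4),Q[m].max(0).round(4))
E
```

```text
counter z 0.0001535058244186982 5.6753501836426246e-06
102 1089 [0.40831636 0.12079222 0.04602006] 0.10060861019595643 0.14098977033832882 0.39877793685030793 0.4189290592747293 0.050742947339452296
130 670 [0.4283301  0.12175053 0.04533989] 0.10116098875334927 0.14246136837820508 0.42182006137585104 0.43644026115781603 0.05070350518444665
150 1967 [0.45931073 0.12278189 0.04667126] 0.10174296363562521 0.14334083803701297 0.43858070556669393 0.4853426711166915 0.051246681822671135
ray: lid end, lid/glass, mid body [array([0.3983, 0.121 , 0.049 ]), array([0.4197, 0.121 , 0.0485]), array([0.4109, 0.121 , 0.0285]), array([0.4923, 0.1241, 0.0285])]
board z 0.012145595461392766
b1 [ 0.444  -0.2535  0.019 ] [ 0.4437 -0.2535  0.0207]
b2 [ 0.4982 -0.2591  0.019 ] [ 0.4977 -0.2591  0.0204]
r1 [ 0.4582 -0.2549  0.017 ] [ 0.4582 -0.2553  0.0172]
r2 [ 0.4782 -0.2574  0.017 ] [ 0.4776 -0.2582  0.0171]
buf [ 0.5156 -0.2615  0.04  ] [ 0.5128 -0.2619  0.0463]
fl 119 [ 0.4411 -0.2746  0.0589] [ 0.4366 -0.2794  0.0543] [ 0.4456 -0.2695  0.0643]
fr 129 [ 0.4458 -0.2329  0.0588] [ 0.4415 -0.2384  0.0541] [ 0.4504 -0.2281  0.0641]
rl 103 [ 0.4946 -0.2806  0.0588] [ 0.49  -0.285  0.054] [ 0.4996 -0.2755  0.0646]
rr 110 [ 0.4991 -0.239   0.0587] [ 0.4949 -0.2445  0.0541] [ 0.504  -0.2341  0.0642]
```

```bash
python3 - <<'E'
from h import *
c=dict(np.load("w_jar.npz"))
v,u=np.mgrid[:384,:512];d=c["d"];K=c["intrinsics"];T=c["world_from_camera"]
P=np.stack([(u-K[0,2])/K[0,0]*d,(v-K[1,2])/K[1,1]*d,d],-1)@T[:3,:3].T+T[:3,3]
for n,a in dict(barR=P[150:180,280:296],barL=P[150:180,212:226]).items():
    Q=a.reshape(-1,3);Q=Q[Q[:,2]>.002];print(n,len(Q),Q.min(0).round(4),Q.max(0).round(4),np.median(Q,0).round(4))
for n,a in dict(front=P[128:148,160:228],rear=P[180:205,165:225],frontR=P[128:148,282:296],rearR=P[180:205,282:296]).items():
    Q=a.reshape(-1,3);m=Q[:,2]>.008;Q=Q[m];print(n,len(Q),np.percentile(Q,[2,50,98],axis=0).round(4).tolist())
E
```

```text
barR 182 [0.3868 0.1205 0.002 ] [0.4776 0.1577 0.3329] [0.4615 0.1544 0.0065]
barL 178 [0.3868 0.0771 0.002 ] [0.4776 0.1205 0.3329] [0.4614 0.0853 0.0067]
front 658 [[0.4304, 0.0302, 0.0081], [0.4363, 0.0555, 0.0101], [0.4426, 0.0929, 0.0188]]
rear 577 [[0.4861, 0.0304, 0.008], [0.4917, 0.0547, 0.0104], [0.4984, 0.0872, 0.0184]]
frontR 84 [[0.4275, 0.1479, 0.008], [0.4325, 0.1539, 0.0086], [0.4378, 0.1607, 0.0099]]
rearR 69 [[0.4792, 0.1495, 0.008], [0.4881, 0.156, 0.0085], [0.4936, 0.1621, 0.0101]]
```

```bash
python3 - <<'E'
from h import *
R=[np.pi,0,-np.pi+.039]
gripper_to(.062)
movep([.463,.123,.12],R); move_l([.463,.123,.009],feed=.08,max_force=8)
s=observe();print("down",s["eef_pos"],s["ft_force"])
gripper_to(.03,f_grip=60);hold(.2);s=observe();print("grip",s["eef_pos"],s["ft_force"],s["opening"],s["grasp_force"])
z0=s["eef_pos"][2]
move_l([.463,.123,.16],feed=.12);hold(.3);s=observe();print(z0,s["eef_pos"],s["tcp_rot"],s["ft_force"],s["opening"],s["grasp_force"],s["time_s"])
snap("wrist","w_grip")
from zoom import zoom
cv2.imwrite("pics/zgrip.png",zoom(cv2.imread("pics/w_grip.png"),150,360,80,384,1.95))
E
```

```text
down [0.46353964 0.12307053 0.00955807] [0.08679528 0.15092102 0.79837595]
grip [0.46350547 0.12245582 0.00972531] [-2.10367618 -3.34766397  5.9021587 ] 0.03899037508096352 60.11723415926099
0.009725305539167256 [0.4627991 0.1229785 0.1596156] [-3.14157014e+00 -7.24528204e-04 -3.10259412e+00] [ 0.38404455 -0.36191125 -1.02092279] 0.03920432156234075 60.319075025618076 9.9
```

View pics/zgrip.png

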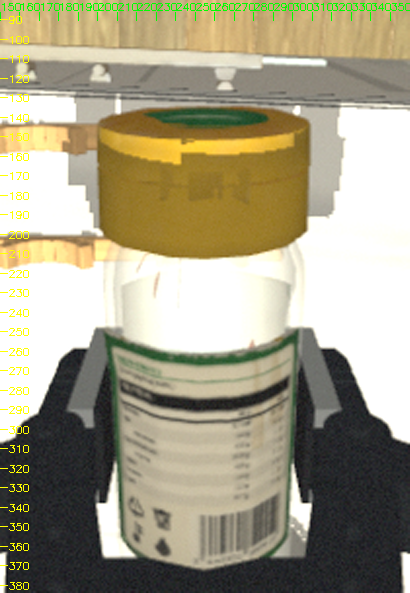

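The jar is held level between the pads, lid towards the robot. The lid/glass boundary is near (254,211) and the lid's top front edge near (254,157). I'll work out its pose in the hand from these.

```bash
python3 - <<'E'
from h import *
c=dict(np.load("w_grip.npz"))
v,u=np.mgrid[:384,:512];d=c["d"];K=c["intrinsics"];T=c["world_from_camera"]
P=np.stack([(u-K[0,2])/K[0,0]*d,(v-K[1,2])/K[1,1]*d,d],-1)@T[:3,:3].T+T[:3,3]
for vv in (155,158,165,185,205,209,212,216,250,275,300,330,350,362,366,370):
    r=P[vv,195:315];m=(r[:,2]>.16)&(r[:,2]<.21);r=r[m]
    if len(r): i=r[:,2].argmax();print(vv,"top",r[i].round(4),"y mid",((r[:,1].min()+r[:,1].max())/2).round(4),np.ptp(r[:,1]).round(4))
print(onz(c,254,157,.199),onz(c,254,211.5,.199))
E
```

```text
155 top [0.3999 0.1238 0.2006] y mid 0.1209 0.0401
158 top [0.401  0.1211 0.2008] y mid 0.1208 0.0399
165 top [0.4032 0.1221 0.2009] y mid 0.1208 0.0394
185 top [0.4096 0.1214 0.2015] y mid 0.1212 0.0395
205 top [0.4166 0.121  0.2011] y mid 0.1219 0.0373
209 top [0.418  0.1171 0.2016] y mid 0.122 0.0393
212 top [0.4192 0.1221 0.2009] y mid 0.1221 0.0402
216 top [0.4212 0.125  0.199 ] y mid 0.1221 0.0413
250 top [0.4336 0.1165 0.2007] y mid 0.1229 0.0517
275 top [0.443  0.1196 0.2014] y mid 0.1229 0.0474
300 top [0.4535 0.1258 0.201 ] y mid 0.123 0.0443
330 top [0.4668 0.1264 0.2011] y mid 0.1237 0.0424
350 top [0.4759 0.126  0.2015] y mid 0.1242 0.0401
362 top [0.4822 0.1259 0.2011] y mid 0.1248 0.0391
366 top [0.4843 0.126  0.2011] y mid 0.1244 0.02
370 top [0.4865 0.1237 0.2009] y mid 0.1244 0.0052
[0.40102425 0.12073895 0.199     ] [0.41972372 0.12148208 0.199     ]
```

```bash
python3 - <<'E'
from h import *
R=[np.pi,0,np.pi-.110]
x,y=.4620,-.2558
movep([x,y,.16],R); move_l([x,y,.052],feed=.08,max_force=8);hold(.3)
s=observe();f0=s["ft_force"];print(s["eef_pos"],s["tcp_rot"],f0,s["time_s"])
z=.052
while z>.031:
    z-=.001; hit=move_l([x,y,z],feed=.02,max_force=15); s=observe();f=s["ft_force"]-f0
    print(round(z,4),s["eef_pos"].round(4),f.round(1),s["torque"].round(2),round(s["opening"],4),hit)
    if hit or f[2]>28 or abs(f[:2]).max()>10: break
print(s["time_s"])
E
```

```text
[ 0.46214831 -0.25589504  0.0522683 ] [-3.14134674e+00  4.36475476e-04  3.03164239e+00] [-0.53055883  0.10807035 -0.9495951 ] 13.1667
0.051 [ 0.4619 -0.2557  0.0509] [ 0.3 -0.  -1.4] [-0.02 -0.01 -0.01] 0.0392 False
0.05 [ 0.4619 -0.2558  0.0499] [ 0.4 -0.2 -1. ] [-0.04 -0.   -0.06] 0.0391 False
0.049 [ 0.4619 -0.2558  0.0489] [0.1 0.5 0.4] [ 0.05 -0.02  0.02] 0.0391 False
0.048 [ 0.4622 -0.256   0.0482] [ 1.  -1.1  0.5] [-0.09 -0.12 -0.06] 0.0386 False
0.047 [ 0.4624 -0.2562  0.0475] [-0.2 -0.6  3.8] [-0.11  0.04 -0.01] 0.039 False
0.046 [ 0.4626 -0.2563  0.047 ] [-0.9 -0.2  8.2] [-0.03  0.11  0.04] 0.0388 False
0.045 [ 0.4629 -0.2565  0.0464] [-0.5 -0.   9.6] [ 0.05  0.2  -0.02] 0.0389 False
0.044 [ 0.4633 -0.2566  0.0458] [-1.8  0.2 10.8] [-0.    0.13  0.01] 0.039 False
0.043 [ 0.4636 -0.2568  0.0452] [-0.9 -0.3 14.1] [0.15 0.08 0.02] 0.0391 False
0.042 [ 0.4639 -0.257   0.0445] [-0.8  1.1 14.9] [ 0.21  0.13 -0.01] 0.0395 False
0.041 [ 0.4642 -0.2572  0.044 ] [-2.3  1.6 18. ] [0.21 0.15 0.06] 0.0392 False
0.04 [ 0.4644 -0.2574  0.0433] [-1.9  1.7 18.9] [0.23 0.23 0.  ] 0.0391 False
0.039 [ 0.4648 -0.2575  0.0426] [-1.5  2.1 21. ] [ 0.26  0.16 -0.04] 0.0388 False
0.038 [ 0.4651 -0.2577  0.0419] [-1.6  2.7 22.1] [0.19 0.11 0.02] 0.039 False
0.037 [ 0.4653 -0.2576  0.0407] [ 1.2  1.7 18.2] [ 0.33 -0.35  0.04] 0.039 False
0.036 [ 0.4649 -0.2569  0.0382] [5.5 0.1 8.3] [ 0.14 -0.65  0.02] 0.0389 False
0.035 [ 0.4646 -0.2569  0.037 ] [4.2 0.2 9. ] [ 0.04 -0.62 -0.03] 0.039 False
0.034 [ 0.4645 -0.2569  0.0359] [ 3.2 -0.3  8.3] [ 0.02 -0.63  0.04] 0.0389 False
0.033 [ 0.4643 -0.2568  0.0348] [3.  0.4 8.4] [ 0.07 -0.62 -0.01] 0.0389 False
0.032 [ 0.4643 -0.2568  0.0338] [2.7 0.9 7.6] [ 0.06 -0.55 -0.03] 0.0389 False
0.031 [ 0.4642 -0.2568  0.0327] [ 3.9 -0.2  8.4] [ 0.01 -0.57  0.01] 0.0388 False
18.4167
```

```bash
python3 - <<'E'
from h import *
s=observe();print(s["eef_pos"],s["tcp_rot"],s["ft_force"],s["torque"])
snap("wrist","w_press");snap("side","s_press")
from zoom import zoom
a=zoom(cv2.imread("pics/w_press.png"),150,360,100,384,2)
b=zoom(cv2.imread("pics/s_press.png"),225,305,130,225,4.5)
b=cv2.copyMakeBorder(b,0,a.shape[0]-b.shape[0],0,0,0)
cv2.imwrite("pics/press.png",np.hstack([a,b]))
c=dict(np.load("w_press.npz"))
v,u=np.mgrid[:384,:512];d=c["d"];K=c["intrinsics"];T=c["world_from_camera"]
P=np.stack([(u-K[0,2])/K[0,0]*d,(v-K[1,2])/K[1,1]*d,d],-1)@T[:3,:3].T+T[:3,3]
for vv in range(120,384,12):
    r=P[vv,235:275];m=(r[:,2]>.03)&(r[:,2]<.1);r=r[m]
    if len(r): print(vv,np.median(r[:,0]).round(4),np.percentile(r[:,2],[50,80,95]).round(4))
E
```

```text
[ 0.46422883 -0.25679313  0.03273998] [-3.13983691  0.00473011  3.03147595] [ 3.40663472 -0.13953513  7.43231592] [ 0.01239078 -0.56562691  0.01316914]
144 0.4 [0.0627 0.0634 0.0637]
156 0.4021 [0.072  0.0725 0.073 ]
168 0.406 [0.0721 0.0726 0.0731]
180 0.41 [0.0723 0.0728 0.0734]
192 0.4142 [0.0722 0.0727 0.0731]
204 0.4182 [0.0724 0.073  0.0734]
216 0.4234 [0.0701 0.0706 0.0708]
228 0.4272 [0.0718 0.0724 0.0729]
240 0.4314 [0.0726 0.073  0.0733]
252 0.436 [0.0725 0.073  0.0736]
264 0.4406 [0.0728 0.0733 0.074 ]
276 0.4455 [0.0728 0.0733 0.0736]
288 0.4504 [0.0731 0.0734 0.0739]
300 0.4556 [0.0731 0.0735 0.0741]
312 0.4607 [0.0732 0.0737 0.0742]
324 0.4662 [0.0731 0.0737 0.074 ]
336 0.4717 [0.0734 0.0738 0.0742]
348 0.4777 [0.0731 0.0736 0.0742]
360 0.4833 [0.0733 0.0739 0.0745]
```

View pics/press.png

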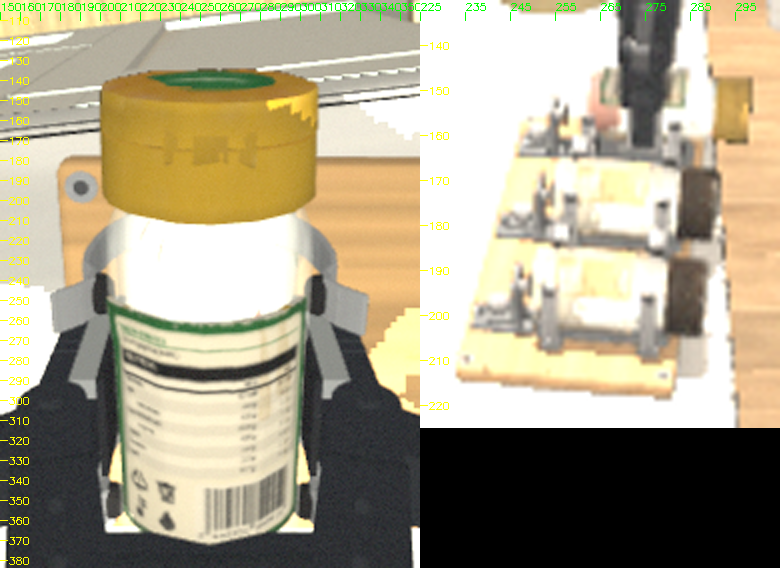

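```bash
python3 - <<'E'
from h import *
x,y=.4616,-.2558
f0=np.array([-.4,.1,-1.])
z=.031
while z>.014:
    z-=.001; hit=move_l([x,y,z],feed=.02,max_force=12); s=observe();f=s["ft_force"]-f0
    print(round(z,4),s["eef_pos"].round(4),f.round(1),s["torque"].round(2),round(s["opening"],4),hit)
    if hit or f[2]>24 or (s["eef_pos"][2]<.0235 and f[2]>9): break
print(s["time_s"],s["tcp_rot"])
E
```

```text
0.03 [ 0.464  -0.2568  0.0318] [4.2 0.5 8.1] [-0.01 -0.6   0.  ] 0.039 False
0.029 [ 0.4639 -0.2568  0.0308] [3.3 0.3 8.4] [ 0.06 -0.54 -0.  ] 0.0393 False
0.028 [ 0.4638 -0.2568  0.0297] [ 3.8 -0.2  8.7] [ 0.09 -0.57 -0.02] 0.0393 False
0.027 [ 0.4638 -0.2568  0.0287] [3.2 0.3 7.9] [ 0.05 -0.53  0.  ] 0.039 False
0.026 [ 0.4637 -0.2568  0.0277] [2.7 0.  7.2] [-0.04 -0.53  0.04] 0.039 False
0.025 [ 0.4633 -0.2565  0.026 ] [ 6.6 -0.3  3.1] [-0.05 -0.93 -0.01] 0.0391 False
0.024 [ 0.4612 -0.2556  0.0233] [ 4.2 -1.  -2.1] [-0.25 -0.52 -0.05] 0.0389 False
0.023 [ 0.4608 -0.2555  0.0222] [ 1.3 -2.8 -3.4] [-0.26 -0.26 -0.04] 0.0388 False
0.022 [ 0.461  -0.2555  0.0216] [ 0.9 -2.3 -1.8] [-0.26 -0.02 -0.01] 0.0391 False
0.021 [ 0.4615 -0.2557  0.0206] [ 2.4 -2.  -3.7] [-0.32 -0.28 -0.08] 0.0388 False
0.02 [ 0.4617 -0.2558  0.0204] [-0.3 -0.8  4.2] [ 0.07  0.14 -0.05] 0.0391 False
0.019 [ 0.4617 -0.2558  0.0203] [-4.6  2.2 13.8] [ 0.52  0.75 -0.09] 0.039 False
21.5167 [ 3.14144149e+00 -3.39216373e-04  3.03172707e+00]
```

```bash
cat > prof.py <<'E'
from h import *
def prof(tag):
    c,p,d=snap("wrist",tag)
    v,u=np.mgrid[:384,:512];K=c["intrinsics"];T=c["world_from_camera"]
    P=np.stack([(u-K[0,2])/K[0,0]*d,(v-K[1,2])/K[1,1]*d,d],-1)@T[:3,:3].T+T[:3,3]
    for vv in list(range(150,222,6))+list(range(222,384,24)):
        r=P[vv,235:275];r=r[(r[:,2]>.03)&(r[:,2]<.1)]
        if len(r): print(vv,np.median(r[:,0]).round(4),np.percentile(r[:,2],[50,90]).round(4),p[vv,254])
E
python3 - <<'E'
from prof import *
move_l([.4617,-.2558,.0206],feed=.02);hold(.2)
s=observe();print(s["eef_pos"],s["ft_force"],s["torque"],s["grasp_force"])
prof("w_seat");snap("side","s_seat");snap("scene","c_seat")
from zoom import zoom
a=zoom(cv2.imread("pics/s_seat.png"),225,305,130,225,4.5)
b=zoom(cv2.imread("pics/w_seat.png"),180,330,120,384,1.6)
b=cv2.copyMakeBorder(b,0,max(0,a.shape[0]-b.shape[0]),0,0,0)[:a.shape[0]]
cv2.imwrite("pics/seat.png",np.hstack([a,b]))
E
```

```text
[ 0.46165652 -0.25567205  0.02046253] [ 1.01104713 -0.1396015  -1.46662127] [ 0.01078105 -0.09925495 -0.03966522] 63.92772389575839
150 0.398 [0.059  0.0598] [95 68 20]
156 0.3997 [0.0601 0.061 ] [112  87  23]
162 0.4017 [0.0603 0.0612] [111  87  25]
168 0.4036 [0.0606 0.0613] [111  86  23]
174 0.4055 [0.0606 0.0613] [104  80  21]
180 0.4076 [0.0603 0.061 ] [102  79  22]
186 0.4095 [0.0604 0.0614] [116  91  25]
192 0.4116 [0.0603 0.0614] [115  88  19]
198 0.4136 [0.0604 0.0614] [115  92  25]
204 0.4156 [0.0607 0.0617] [116  90  26]
210 0.4178 [0.0602 0.0615] [111  85  21]
216 0.421 [0.0582 0.0589] [187 199 198]
222 0.4229 [0.0586 0.0595] [206 217 211]
246 0.4313 [0.0605 0.0612] [209 219 207]
270 0.4405 [0.0609 0.0617] [149 140 116]
294 0.4506 [0.0607 0.0615] [148 139 119]
318 0.4613 [0.0607 0.0613] [146 137 116]
342 0.4724 [0.0608 0.0613] [147 139 118]
366 0.4843 [0.0605 0.0617] [116 110  95]
```

View pics/seat.png

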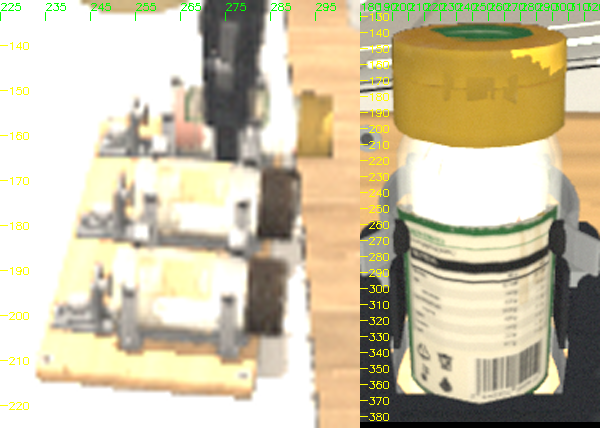

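The jar is level and fully home: its top is about 61 mm up along its whole length, and the residual force is close to zero. Next I'll slide it, watching the force.

```bash
python3 - <<'E'
from h import *
d=np.array([np.cos(-.11),np.sin(-.11),0]);p0=np.array([.4617,-.2558,.0206])
def rd():
    a=[]
    for _ in range(6): hold(.02);s=observe();a.append(np.r_[s["ft_force"],s["eef_pos"]])
    return np.mean(a,0),s
a,s=rd();f0=a[:3];e0=a[3:];L=[];c=0
print(f0,s["time_s"])
while c<.022:
    c+=.0005 if c<.008 or True else 0
    move_l(p0+d*c,feed=.02,max_force=15);a,s=rd()
    F=-(a[:3]-f0)@d;x=(a[3:]-e0)@d*1000;L.append((c*1000,x,F))
    drag=np.median([l[2] for l in L if 2<l[1]<max(4.,x-3)]) if x>4 else np.nan
    print(f"{c*1000:.1f} x={x:.2f} F={F:.1f} Fz={a[2]-f0[2]:.1f} drag={drag:.1f} ty={s['torque'][1]:.2f}")
    if F>17 or (x>4 and F-drag>2.9) or s["time_s"]>50: break
print(s["time_s"],s["opening"])
E
```

```text
[ 1.40916957  0.15976811 -2.17983422] 22.2167
0.5 x=0.03 F=3.8 Fz=2.3 drag=nan ty=0.50
1.0 x=0.10 F=6.6 Fz=4.3 drag=nan ty=0.87
1.5 x=0.13 F=9.1 Fz=6.2 drag=nan ty=1.12
2.0 x=0.14 F=11.2 Fz=7.8 drag=nan ty=1.46
2.5 x=0.18 F=13.2 Fz=9.7 drag=nan ty=1.72
3.0 x=0.21 F=15.5 Fz=11.4 drag=nan ty=2.02
3.5 x=0.40 F=16.9 Fz=12.3 drag=nan ty=2.22
4.0 x=0.76 F=17.1 Fz=12.8 drag=nan ty=2.23
25.0167 0.038791109554225156
```

```bash
cat > slide.py <<'E'
from h import *
import json,sys
d=np.array([np.cos(-.11),np.sin(-.11),0]);p0=np.array([.4617,-.2558,.0206]);e0=np.array([.46166,-.25567,.02046])
fx0=-np.array([1.0,0,0])@d   # bias of along-force, subtract
def rd():
    a=[]
    for _ in range(6): hold(.02);s=observe();a.append(np.r_[s["ft_force"],s["eef_pos"]])
    return np.mean(a,0),s
def meas():
    a,s=rd();return -a[:3]@d,a[2],(a[3:]-e0)@d*1000,s,a
def go(c,dz): return move_l(p0+d*c+[0,0,dz],feed=.02,max_force=15)
E
python3 - <<'E'
from slide import *
c=.004;dz=0;F,Fz,x,s,a=meas();L=[]
for k in range(45):
    dz+=np.clip(Fz*.00006,-.0004,.0004)
    if abs(Fz)<5: c+=.0004
    go(c,dz);F,Fz,x,s,a=meas();L.append((x,F,c,dz))
    print(f"{c*1e3:.1f} dz={dz*1e3:.2f} x={x:.2f} F={F:.1f} Fz={Fz:.1f} z={a[5]:.4f} ty={s['torque'][1]:.2f}")
    if x>5 or F>22 or s["time_s"]>36: break
json.dump([c,dz],open("st.json","w"));print(s["time_s"],s["opening"])
E
```

```text
4.0 dz=0.40 x=1.03 F=13.3 Fz=6.0 z=0.0204 ty=1.91
4.0 dz=0.76 x=1.37 F=10.1 Fz=2.1 z=0.0204 ty=1.45
4.4 dz=0.89 x=1.97 F=8.7 Fz=0.3 z=0.0204 ty=1.28
4.8 dz=0.91 x=2.32 F=8.5 Fz=0.4 z=0.0204 ty=1.27
5.2 dz=0.93 x=2.75 F=8.7 Fz=-0.2 z=0.0205 ty=1.25
5.6 dz=0.92 x=3.15 F=8.7 Fz=0.3 z=0.0204 ty=1.22
6.0 dz=0.93 x=3.51 F=8.7 Fz=0.1 z=0.0204 ty=1.29
6.4 dz=0.94 x=3.89 F=8.9 Fz=0.4 z=0.0204 ty=1.31
6.8 dz=0.97 x=4.31 F=8.6 Fz=-0.3 z=0.0205 ty=1.22
7.2 dz=0.95 x=4.70 F=8.8 Fz=0.1 z=0.0204 ty=1.32
7.6 dz=0.96 x=5.11 F=9.0 Fz=0.1 z=0.0205 ty=1.26
28.9667 0.03868413104139368
```

```bash
python3 - <<'E'
from slide import *
c,dz=json.load(open("st.json"));F,Fz,x,s,a=meas();drag=8.75
for k in range(80):
    dz+=np.clip(Fz*.00006,-.0004,.0004); c+=.0005 if F-drag<.7 else .0003
    go(c,dz);F,Fz,x,s,a=meas()
    print(f"{c*1e3:.1f} dz={dz*1e3:.2f} x={x:.2f} F={F:.2f} Fz={Fz:.1f}")
    if F-drag>2.95 or x>18.5 or s["time_s"]>55: break
json.dump([c,dz],open("st.json","w"));print(s["time_s"],s["opening"])
E
```

```text
8.1 dz=0.96 x=5.62 F=8.65 Fz=0.2
8.6 dz=0.97 x=6.10 F=8.84 Fz=0.2
9.1 dz=0.98 x=6.63 F=8.28 Fz=-0.3
9.6 dz=0.97 x=7.13 F=8.80 Fz=-0.2
10.1 dz=0.95 x=7.61 F=8.35 Fz=0.3
10.6 dz=0.97 x=8.13 F=8.75 Fz=-0.5
11.1 dz=0.94 x=8.58 F=8.58 Fz=0.6
11.6 dz=0.98 x=9.13 F=8.58 Fz=-0.2
12.1 dz=0.97 x=9.62 F=8.36 Fz=-0.1
12.6 dz=0.96 x=10.11 F=9.25 Fz=0.2
13.1 dz=0.97 x=10.59 F=8.85 Fz=-0.0
13.6 dz=0.97 x=11.08 F=8.55 Fz=-0.0
14.1 dz=0.97 x=11.47 F=9.46 Fz=0.7
14.4 dz=1.01 x=11.65 F=9.55 Fz=0.7
14.7 dz=1.05 x=11.86 F=10.43 Fz=0.3
15.0 dz=1.07 x=12.05 F=10.16 Fz=0.9
15.3 dz=1.12 x=12.28 F=10.37 Fz=0.7
15.6 dz=1.17 x=12.49 F=10.71 Fz=0.3
15.9 dz=1.19 x=12.69 F=10.98 Fz=0.8
16.2 dz=1.23 x=12.92 F=11.37 Fz=0.9
16.5 dz=1.29 x=13.13 F=11.83 Fz=0.9
36.4167 0.038819834069267305
```

```bash
python3 - <<'E'
from slide import *
c,dz=json.load(open("st.json"));F,Fz,x,s,a=meas();drag=8.65
for k in range(8):
    xo=x;dz+=np.clip(Fz*.00008,-.0004,.0004); c+=.0003
    go(c,dz);F,Fz,x,s,a=meas()
    print(f"{c*1e3:.1f} dz={dz*1e3:.2f} x={x:.2f} F={F:.2f} Fz={Fz:.1f}")
    if F-drag>4.0 or x-xo<.1: break
json.dump([c,dz],open("st.json","w"));print(s["time_s"],s["opening"])
E
```

```text
16.8 dz=1.34 x=13.32 F=11.84 Fz=0.4
17.1 dz=1.37 x=13.41 F=12.96 Fz=1.4
37.2167 0.038529895427502715
```

```bash
python3 - <<'E'
from slide import *
c,dz=json.load(open("st.json"));F,Fz,x,s,a=meas()
for k in range(8):
    c-=min(.0012,max(0,(F-1)*.00018));dz+=np.clip(Fz*.00007,-.0004,.0004)
    go(c,dz);F,Fz,x,s,a=meas();print(f"{c*1e3:.1f} dz={dz*1e3:.2f} x={x:.2f} F={F:.2f} Fz={Fz:.1f}")
    if F<2 and abs(Fz)<1: break
gripper_to(.060);hold(.2)
s=observe();p=s["eef_pos"];print(p,s["ft_force"],s["opening"])
move_l([p[0],p[1],.12],feed=.08,max_force=6)
q=p+d*-.02; move_l([q[0],q[1],.19],feed=.12);hold(.3)
s=observe();print(s["eef_pos"],s["ft_force"],s["time_s"])
c_,p_,_=snap("wrist","w_end");snap("side","s_end")
from zoom import zoom
a=zoom(cv2.imread("pics/w_end.png"),190,390,100,260,3.2)
cv2.imwrite("pics/end.png",a)
E
```

```text
15.9 dz=1.46 x=13.37 F=6.88 Fz=-4.1
14.8 dz=1.17 x=13.39 F=4.81 Fz=-8.9
14.2 dz=0.77 x=13.40 F=3.86 Fz=-11.7
13.6 dz=0.37 x=13.39 F=2.54 Fz=-13.2
13.4 dz=-0.03 x=13.41 F=2.74 Fz=-11.5
13.1 dz=-0.43 x=13.43 F=2.41 Fz=-7.9
12.8 dz=-0.83 x=13.43 F=3.20 Fz=-1.4
12.4 dz=-0.92 x=13.41 F=0.44 Fz=2.1
[ 0.47406934 -0.25733742  0.01973226] [ 0.10533857  0.12414859 -0.49687825] 0.060263481143093836
[ 0.45397259 -0.25490249  0.18924286] [-0.22273674 -0.36980339  0.25169436] 43.1167
```

View pics/end.png

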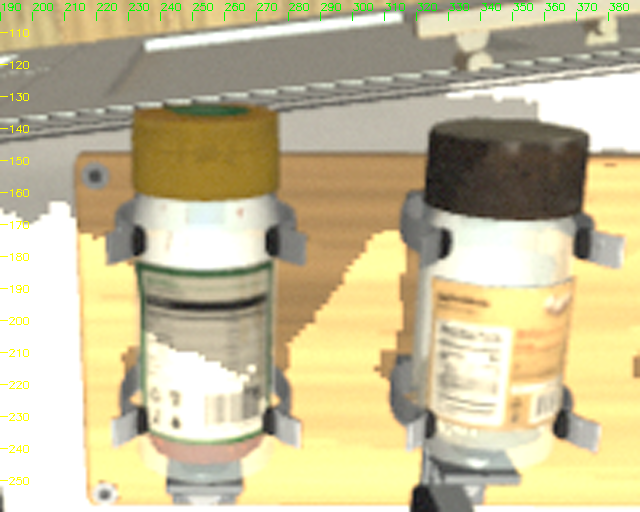

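The jar is clipped in both finger pairs, with its lid the same way as its neighbour and its base at the stop near (253,248). The unloading step pulled up on it by as much as 13 N, so I'll check the seating height before handing in.

```bash
python3 - <<'E'
from h import *
c=dict(np.load("w_end.npz"))
v,u=np.mgrid[:384,:512];D=c["d"];K=c["intrinsics"];T=c["world_from_camera"]
P=np.stack([(u-K[0,2])/K[0,0]*D,(v-K[1,2])/K[1,1]*D,D],-1)@T[:3,:3].T+T[:3,3]
for vv in (140,150,158,160,162,164,175,190,205,220,235):
    r=P[vv,225:285];r=r[(r[:,2]>.03)&(r[:,2]<.1)];i=r[:,2]>np.percentile(r[:,2],70);print(vv,r[i].mean(0).round(4))
E
```

```text
140 [ 0.4127 -0.2493  0.0601]
150 [ 0.4207 -0.2523  0.0603]
158 [ 0.4275 -0.2525  0.0604]
160 [ 0.4291 -0.2539  0.0605]
162 [ 0.4309 -0.2522  0.0607]
164 [ 0.4332 -0.2526  0.0582]
175 [ 0.4421 -0.2534  0.061 ]
190 [ 0.4554 -0.2548  0.0611]
205 [ 0.4694 -0.2549  0.061 ]
220 [ 0.4836 -0.2578  0.0607]
235 [ 0.4979 -0.2581  0.0616]
```

```bash
python3 -c "
from plant import *
print(job_done(),observe()['time_s'])"
```

```text
the job is handed in; nothing more can be done
the job is handed in; nothing more can be done
```

The job is handed in at about 43 s: the jar sits fully home in both clips, lid the same way as its neighbours. Its base is against the fully pressed buffer, with an estimated 4 N or less on it. After letting go, the camera still showed it level and in place; I misjudged the unloading before release, which briefly pulled up on the jar with about 13 N.

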